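# Drift the hitch bracket into line on a model truck chassis

### The arm

A 6-joint arm with a two-finger parallel gripper is mounted at the origin on the work surface. World frame = base frame: x ahead of the robot, y to its left, z up, the work surface at z = 0. Lengths are in m, angles in rad, forces in N, time in s.
With the tool pointing down it reaches from about 0.4 to 0.825 m from the base axis. Payload 7 kg.
Tool frame: the origin (TCP) lies midway between the tips of the shut fingers; the grasp point (between the pads) lies 19 mm behind it; z points along the fingers, y is the line along which they close (so a half turn about z gives the same grasp; the last joint's range is limited). The gripper opens to 88 mm and grips with 3 to 60 N. Pads are 19 mm wide; open, the fingers measure 130 mm over their backs; the gripper's body (78 mm by 193 mm) begins 47 mm behind the grasp point.
Start: joints at [1.596, 0.359, 0.012, 0, -1.224, -0.288], TCP at [0.175, 0.652, 0.227] pointing down, gripper open.
Joint ranges: [-3.07, 3.07], [-1.43, 2.12], [-1.02, 1.25], [-3.03, 1.67], [-3.05, -0], [-3.03, 3.03]. Speed limits (rad/s): [2.39, 2.39, 3.01, 3.14, 3.14, 3.14].

### API

Orientations are given as [roll, pitch, yaw] about the fixed x, y, z axes, in that order (R = Rz(yaw) Ry(pitch) Rx(roll)).
In Python, from station import arm gives the robot as it stands.
- The arm moves only by the tool servo_tool, never from a script. Its argument "deltas" is a list of rows, each a list of 7 numbers: the closure, from -1 (fully open) to 1 (shut), then the shift along the tool's x, y, z in mm, then the turn, a rotation vector about the tool's x, y, z in degrees. In form: [[gripper, x, y, z, ax, ay, az], ...]. A call has 1 to 20 rows; each row shifts and turns the commanded pose from where the row before left it, along the tool's axes as they then stand; what a row does not reach is not made up. A row lasts 1/12 s, in which the tool goes at most 41.7 mm and 7.16 degrees, less where a joint would pass 70% of its speed; a pose out of reach is approached as far as the arm can. A call is refused whole if a number of a shift passes 41.7 or a number of a turn 7.16, either way. A call with a gripper value outside its range is refused whole. The fingers move at their own pace and stop on an object; "squeeze" is the grip in N (left out, the last holds). Time passes only in rows, so rows that do not move let the fingers close. It gives the time, the measured TCP pose, the force, the opening and the grip force at its end, in the units of the state.
- arm.get_state(): the state, without advancing time (a new reading comes with each control period).
- arm.grab_frame(name): name is "scene" or "top" or "wrist"; returns a dict with "color" (400x640x3 uint8, red, green, blue), "K" (3x3 intrinsics, pixels), "position" and "orientation" of the camera in the world. Camera axes: x right, y down, z forward; pixel columns grow to the right and rows downward; lengths in m; the calibration is good to about 2 mm. A picture is of the moment at which its call begins. There is no depth.
- arm.job_done(): hands the job in; it is judged then, once.
Trained networks look in a picture, given as the dict that the camera call returned (one of the last four; its "shot" number tells which), for a name from the list of things; names that differ only in an ending like _2 or _b are one class to them, and where a whole thing is asked for, a point or a joint stands for the part that bears it (a point fixed in the world has none). Each returns a list of dicts, best first, with "conf" (0 to 1); they miss things now and then, are a little off and sometimes report something else, mostly with a low value. They report only what shows in the picture. A call takes as long as a camera call. They do not tell look-alikes from the thing itself.
- arm.recognise(query, picture): "at" ([x, y, z] in m, in the coordinates of the camera as it stood for that picture, good to about 4 mm: the middle of the surface that is visible of it).
The state is a dict: "t": time; "q": joint angles; "qd": joint speeds; "joint_efforts": joint torques, N m; "eef_pos": TCP position; "ee_rot": TCP orientation; "force": force on the tool from outside, world axes, zero at the start; "moment": the same for the moment, N m; "width": finger opening in m; "gripper_force": force on a finger pad.
Only numpy, scipy, OpenCV 4.12 (cv2) and the standard library are available. Lean on these libraries where they do the work, as an engineer would, in place of code of your own. Each camera call takes 0.05 s, during which the arm holds its last target. There are 200 camera calls.

### The job

Take the orange-handled tapered drift out of its plywood rest and push it down by feel through the hole in the red sprung hitch bracket and the hidden hole in the cross-member just below, so that its taper pulls the bracket into line, until its collar sits fully home and flush on the bracket; leave it standing upright there. Be gentle: the drift must never press on the chassis, down or sideways, with more than 15 N, do not push on the chassis with the gripper itself, and leave the oil bottle, tape roll and yellow model car where they are.

Things in the scene. Friction and masses are not known exactly. Their poses are not given: they have to be found in the camera images.
- drift_grip (a point): Centre of the drift's orange handle, 22 x 22 mm square (sides along this x and y), 45 mm tall, 27.5 mm above the collar's underside. The drift is one rigid tool of about 250 g, upright; z points up along it, away from the tip. At the start it hangs by its collar in the rest, the collar's underside 83 mm above the table.
- drift_collar (a point): Centre of the underside of the drift's collar (dark, round, 34 mm across, 5 mm thick, just under the handle). Below it come a straight round shank, 15 mm in diameter and 22 mm long, then a taper 42 mm long that narrows to a 4 mm tip. Axes as drift_grip.
- drift_tip (a point): Tip of the drift's taper, 64 mm below the underside of its collar. Axes as drift_grip.
- rest: Plywood tool rest, fixed: a shelf 70 x 70 mm, 10 mm thick, top 83 mm above the table, on two side walls and a 90 x 90 mm foot. The drift hangs in an 18 mm hole through the shelf's middle; open below. Origin under its centre on the table, z up.
- jig: Model truck chassis on a plywood cradle 110 x 170 mm (144 mm in x over the tyres, whose tops are at 78 mm), fixed to the table. Origin under its centre on the table, z up, y along the frame rails.
- bracket_hole (a point): Centre of the mouth of the 16 mm round hole in the red bracket, a plate 56 x 84 mm, 8 mm thick, top at 83 mm, 1 mm above the cross-member. It slides only along the jig's y, with about 1 N friction. At the start the hole is +15 to +17.5 mm along the jig's y from frame_mid; there its weak spring (0.1 N per mm) is about slack. The tip in its hole can drag it along. Axes as the jig.
- oil: White oil bottle with red cap, 32 mm across, 75 mm tall, loose, a bystander. Origin at the centre of its underside.
- tape: White tape roll lying flat, 68 mm across, 18 mm high, loose, a bystander. Origin at the centre of its underside.
- car: Yellow model car, 130 x 56 x 53 mm, loose, a bystander. Origin at the centre of its underside on the table, x along its length.
- frame_mid (a point): Point on the jig's z axis at height 74 mm, on top of the silver cross-member (70 mm long in y, 10 mm thick, open below, never moves). The cross-member's round hole, 16 mm across, is hidden under the bracket and not measured: its centre is at this point's x but anywhere from -12 to +12 mm along the jig's y, different each time, to be found by feel. Axes as the jig.
Things that resemble listed ones, but are neither listed nor needed, are in the scene too. What is shaped like the part that bears drift_grip but turquoise is not meant.

How it is judged:
On the way, in this order (a step that is already met when the one before it is completed fails the run):
1. the drift is lifted clear of its rest, tip above the rest's shelf (height (world z) of drift_tip above 0.085 m), for 0.1 s.
2. the drift's tip has passed down through the bracket and the cross-member (z of drift_tip in the frame of jig below 0.055 m and horizontal distance between drift_tip and bracket_hole below 0.009 m), for 0.1 s.
At the end, for the whole second after the job is handed in: The drift stands through both holes with its collar home on the bracket (collar underside centre within 2.5 mm of the centre of the bracket hole's mouth), upright within 0.06 rad, at rest and let go (distance between drift_collar and bracket_hole below 0.0025 m and angle between drift_collar's own z axis and vertical below 0.06 rad and linear speed of drift below 0.01 m/s); the robot touches nothing.
It fails at once if the drift presses on the chassis with more than 15 N (contact force between drift and jig above 15 N).
It fails at once if the gripper's fingers push on the chassis (over 5 N) (contact force between the fingers and jig above 5 N).
It fails at once if a bystander is moved by more than 20 mm (distance of any of oil, tape, car from where it was at the start of the episode above 0.02 m).
It also fails if it takes over 64 s, if anything falls off the work surface, if the arm or the gripper's body presses on something with over 40 N, if the wrist force passes 120 N, or if a joint passes its speed limit or range.

## Working session

There is one attempt and no reset: what is moved stays moved. The work goes in short steps, Python scripts to look and compute and a tool call to move; the robot and the scene stay as the last step left them, time stands still between calls to the robot, and variables do not carry over. Pictures are saved under pics/ and viewed, at most 10 in all, crops included, and the job is handed in when it is done.

Besides the shell and the picture viewer there is one more tool, called as name(argument=value, ...) on one line, values as JSON. servo_tool: Moves the arm, as the interface text tells. Its arguments: {"type":"object","properties":{"deltas":{"type":"array","items":{"type":"array","items":{"type":"number"}}},"squeeze":{"type":"number"}},"required":["deltas"]}

```bash
mkdir -p pics; cat > h.py <<'E'
from station import arm
import numpy as np, cv2
from scipy.spatial.transform import Rotation as R
def rot(o):
    o=np.array(o,float)
    if o.shape==(3,3): return o
    return R.from_euler('xyz',o).as_matrix() if o.size==3 else R.from_quat(o).as_matrix()
def snap(n,f=None):
    p=arm.grab_frame(n)
    if f: cv2.imwrite('pics/'+f,p['color'][:,:,::-1])
    return p
def world(p,c): return rot(p['orientation'])@np.array(c)+p['position']
def pix(p,w):
    c=rot(p['orientation']).T@(np.array(w)-p['position']); u=np.array(p['K'])@c; return u[:2]/u[2]
def ray(p,uv,z):
    d=rot(p['orientation'])@np.linalg.inv(p['K'])@np.array([*uv,1.]); o=np.array(p['position']); return o+d*(z-o[2])/d[2]
def find(p,q):
    for r in arm.recognise(q,p)[:3]:
        w=world(p,r['at']); print(q,round(r['conf'],2),w.round(4),pix(p,w).round(0))
E
python3 - <<'E'
from h import *
np.set_printoptions(suppress=True)
for n in ['top','scene']:
    p=snap(n,n+'.png'); print(n,p['position'],p['orientation'])
    for q in ['drift_grip','drift_collar','rest','jig','bracket_hole','oil','tape','car']: find(p,q)
print(arm.get_state())
a=cv2.imread('pics/top.png');b=cv2.imread('pics/scene.png')
cv2.imwrite('pics/both.png',cv2.resize(np.vstack([a,b]),(480,600)))
E
```

```text
top [ 0.41395087 -0.06625098  0.87300639] [-2.96146682  0.02775506 -1.54507861]
drift_grip 0.73 [ 0.7062 -0.291   0.0274] [450. 137.]
drift_grip 0.7 [ 0.5284 -0.1418  0.1343] [379. 217.]
drift_grip 0.58 [ 0.3525 -0.1526  0.0319] [379. 321.]
drift_collar 0.82 [ 0.3481 -0.1519  0.0305] [378. 324.]
drift_collar 0.81 [ 0.5305 -0.1427  0.1309] [379. 216.]
drift_collar 0.74 [ 0.7057 -0.2994  0.0326] [455. 136.]
rest 0.79 [ 0.5142 -0.138   0.0843] [374. 229.]
jig 0.85 [0.5452 0.158  0.0715] [210. 209.]
bracket_hole 0.58 [0.5574 0.1854 0.0819] [194. 201.]
oil 0.55 [ 0.7013 -0.0165  0.0528] [309. 133.]
tape 0.76 [0.3892 0.0013 0.0219] [295. 298.]
tape 0.63 [ 0.527  -0.1432  0.1315] [379. 218.]
car 0.6 [ 0.7498 -0.1406  0.0363] [373. 113.]
car 0.56 [ 0.7003 -0.0176  0.0535] [309. 133.]
car 0.4 [ 0.5243 -0.1413  0.1337] [378. 219.]
scene [ 1.13914524 -0.19898517  0.67222093] [-2.36485973  0.01748006  1.28807231]
drift_grip 0.83 [ 0.5392 -0.15    0.1111] [270. 183.]
drift_grip 0.69 [ 0.3504 -0.1561  0.0289] [258. 159.]
drift_grip 0.66 [ 0.7108 -0.2981  0.0281] [216. 289.]
drift_collar 0.83 [ 0.5
[... 334 characters left out ...]
]
tape 0.79 [0.3929 0.0037 0.0172] [320. 161.]
car 0.9 [ 0.7756 -0.1435  0.033 ] [301. 296.]
{'t': 0.9, 'q': array([ 1.59606845,  0.35854502,  0.01189262,  0.00001051, -1.22410822,
       -0.28812379]), 'qd': array([-0.0002971 ,  0.00104423,  0.00136497,  0.00082167,  0.0008228 ,
        0.00106643]), 'joint_efforts': array([  0.00098137, -58.2350421 ,  29.3306601 ,   7.00229689,
         0.01252459,  -0.00001492]), 'eef_pos': array([0.17538948, 0.65178596, 0.2265955 ]), 'ee_rot': array([-3.14155561,  0.00000067, -0.26284809]), 'force': array([-0.89826821, -0.04674284,  0.03019446]), 'moment': array([-0.03916287, -0.00997988,  0.04250636]), 'gripper_force': 0.0, 'width': 0.08809935984935376}
```

View pics/top.png

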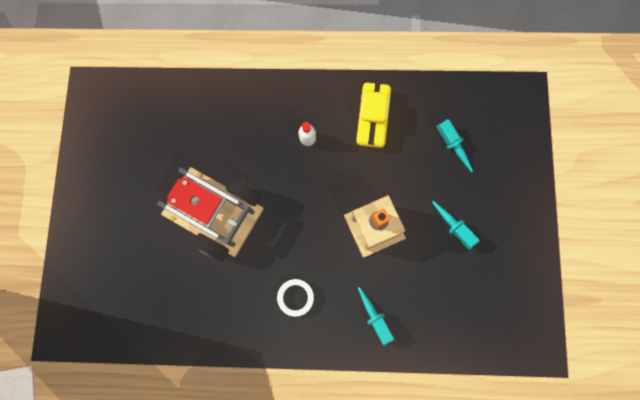

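The top view shows one orange drift standing in the rest at (379,217). The turquoise look-alikes lie at (455,145), (455,225) and (375,315). The jig's red bracket is at about (195,200). Only the orange one fits the description, so I'll confirm it in an enlarged crop.

```bash
python3 - <<'E'
import cv2,numpy as np
a=cv2.imread('pics/top.png');b=cv2.imread('pics/scene.png')
r=lambda i,x,y:cv2.resize(i[y:y+75,x:x+100],(400,300),interpolation=3)
cv2.imwrite('pics/crop1.png',np.vstack([np.hstack([r(a,330,185),r(a,155,160)]),np.hstack([r(b,225,150),r(b,365,130)])]))
E
```

```text
(no output)
```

View pics/crop1.png

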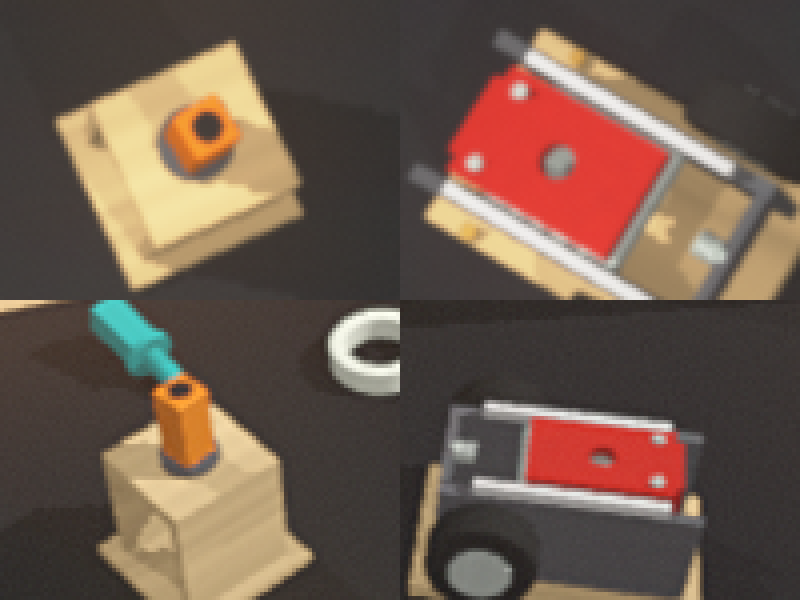

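The crop confirms it: the orange square-handled drift stands in the rest. I'm turning the tool and moving over it.

servo_tool(deltas=[[-1, 0, 0, 0, 0, 0, 7.16], [-1, 0, 0, 0, 0, 0, 7.16], [-1, 0, 0, 0, 0, 0, 7.16], [-1, 0, 0, 0, 0, 0, 7.16], [-1, 0, 0, 0, 0, 0, 7.16], [-1, 0, 0, 0, 0, 0, 7.16], [-1, 0, 0, 0, 0, 0, 7.16], [-1, 0, 0, 0, 0, 0, 7.16], [-1, 34, -4, -2, 0, 0, 0], [-1, 34, -4, -2, 0, 0, 0], [-1, 34, -4, -2, 0, 0, 0], [-1, 34, -4, -2, 0, 0, 0], [-1, 34, -4, -2, 0, 0, 0], [-1, 34, -4, -2, 0, 0, 0], [-1, 34, -4, -2, 0, 0, 0], [-1, 34, -4, -2, 0, 0, 0], [-1, 34, -4, -2, 0, 0, 0], [-1, 34, -4, -2, 0, 0, 0], [-1, 34, -4, -2, 0, 0, 0], [-1, 34, -4, -2, 0, 0, 0]], squeeze=30)

```text
t: 2.57
eef_pos: [0.3452, 0.276, 0.251]
ee_rot: [-3.141, 0.001, -1.262]
force: [-0.1, 0.9, -0.4]
width: 0.0876
gripper_force: 0.0
```

```bash
python3 - <<'E'
from h import *
p=snap('wrist','w1.png');print(arm.get_state()['eef_pos'],arm.get_state()['ee_rot'],p['position'],p['orientation'])
find(p,'bracket_hole');find(p,'jig')
E
```

```text
[0.346085   0.27199653 0.25140165] [-3.14125951e+00 -3.36621659e-04 -1.26299663e+00] [0.36989683 0.19850709 0.40827871] [ 2.83711064e+00  2.13664667e-04 -2.83263428e+00]
bracket_hole 0.72 [0.5601 0.2068 0.0805] [112.  27.]
jig 0.97 [0.5346 0.2026 0.0734] [146.  33.]
```

View pics/w1.png

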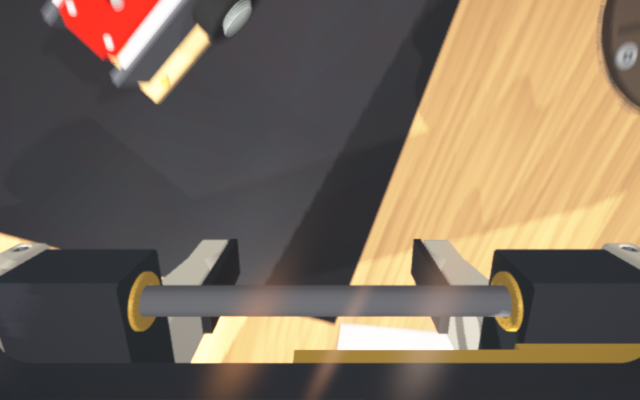

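The picture shows the jig corner at top left around (110,30); the drift isn't in view yet. Moving on.

servo_tool(deltas=[[-1, 33, -4.5, 0, 0, 0, 0], [-1, 33, -4.5, 0, 0, 0, 0], [-1, 33, -4.5, 0, 0, 0, 0], [-1, 33, -4.5, 0, 0, 0, 0], [-1, 33, -4.5, 0, 0, 0, 0], [-1, 33, -4.5, 0, 0, 0, 0], [-1, 33, -4.5, 0, 0, 0, 0], [-1, 33, -4.5, 0, 0, 0, 0], [-1, 33, -4.5, 0, 0, 0, 0], [-1, 33, -4.5, 0, 0, 0, 0], [-1, 33, -4.5, 0, 0, 0, 0], [-1, 0, 0, 0, 0, 0, 0], [-1, 0, 0, 0, 0, 0, 0]])

```text
t: 3.8
eef_pos: [0.5028, -0.054, 0.2499]
ee_rot: [3.14, 0.0, -1.265]
force: [1.0, 0.6, 0.7]
width: 0.0878
gripper_force: 0.0
```

```bash
python3 - <<'E'
from h import *
import pickle
p=snap('wrist','w2.png');s=arm.get_state();print(s['eef_pos'],s['ee_rot'],p['position'],p['orientation'])
pickle.dump(p,open('w2.pkl','wb'))
find(p,'drift_grip');find(p,'rest');find(p,'drift_collar')
E
```

```text
[ 0.5024268  -0.0531611   0.25005059] [ 3.14074226e+00  2.60616526e-04 -1.26386794e+00] [ 0.52753457 -0.13143542  0.40716058] [ 2.83771588e+00 -1.74087979e-03 -2.83582187e+00]
drift_grip 0.81 [ 0.3497 -0.1558  0.0268] [488. 117.]
rest 0.58 [ 0.5275 -0.1465  0.0846] [330.  71.]
rest 0.44 [ 0.5302 -0.1448  0.135 ] [326.  69.]
drift_collar 0.81 [ 0.3497 -0.1519  0.0271] [487. 121.]
drift_collar 0.61 [ 0.5302 -0.1458  0.1335] [327.  68.]
drift_collar 0.35 [ 0.7012 -0.0183  0.0473] [133. 144.]
```

View pics/w2.png

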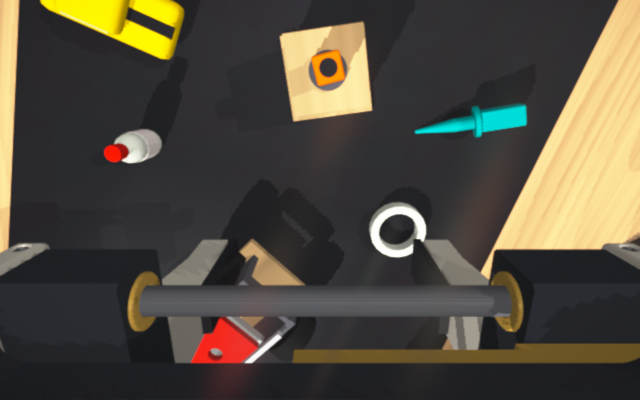

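The wrist view shows the drift top in the rest at (328,68), with the turquoise one at (480,120) off to the right. Next I fit the handle's top square and its hole.

```bash
python3 - <<'E'
from h import *
import pickle
p=pickle.load(open('w2.pkl','rb'))
im=p['color'][:,:,::-1].copy(); c=im[30:110,290:370]; hsv=cv2.cvtColor(c,cv2.COLOR_BGR2HSV)
m=cv2.inRange(hsv,(5,160,215),(20,255,255)); print(m.sum()/255)
m=max(cv2.findContours(m,0,2)[0],key=cv2.contourArea)
r=cv2.minAreaRect(m); print(r)
b=cv2.boxPoints(r)+[290.5,30.5]
w=np.array([ray(p,q,.133) for q in b]); print(w.round(4),w.mean(0))
for i in range(4):
    d=w[(i+1)%4]-w[i];print(np.linalg.norm(d),np.degrees(np.arctan2(d[1],d[0]))%90)
print('top est',ray({**{'color':0},**snap('top')},(381.75,216.25),.133))
cv2.drawContours(c,[cv2.boxPoints(r).astype(int)],0,(0,255,0),1)
cv2.imwrite('pics/c2.png',cv2.resize(c,(480,480),interpolation=0))
E
```

```text
596.0
((37.97059631347656, 37.38235092163086), (30.80202293395996, 29.34680938720703), 75.96376037597656)
[[ 0.544  -0.1495  0.133 ]
 [ 0.5254 -0.1605  0.133 ]
 [ 0.5136 -0.1424  0.133 ]
 [ 0.5325 -0.1311  0.133 ]] [ 0.52888315 -0.14587989  0.133     ]
0.02153131684424494 30.579029639899716
0.02160936801075983 33.295034820488866
0.022058129319351444 30.90105839061426
0.021714769859140188 31.891845874250485
top est [ 0.52960238 -0.14703687  0.133     ]
```

View pics/c2.png

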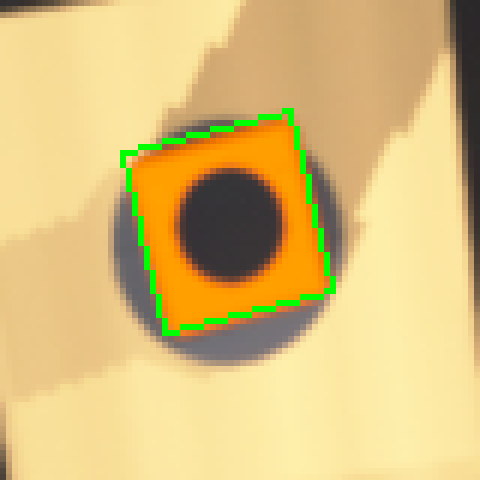

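The fit gives the handle yaw as about 31.5° mod 90 and its centre as (0.529, -0.146). Aligning, then descending around the handle.

servo_tool(deltas=[[-1, 0, 0, 0, 0, 0, -7], [-1, 0, 0, 0, 0, 0, -7], [-1, 23.3, 6.5, 20, 0, 0, 0], [-1, 23.3, 6.5, 20, 0, 0, 0], [-1, 23.3, 6.5, 20, 0, 0, 0], [-1, 23.4, 6.4, 20, 0, 0, 0], [-1, 0, 0, 10, 0, 0, 0], [-1, 0, 0, 0, 0, 0, 0], [-1, 0, 0, 0, 0, 0, 0]])

```text
t: 4.8
eef_pos: [0.529, -0.1456, 0.1606]
ee_rot: [3.141, 0.0, -1.017]
force: [0.7, 1.2, 0.6]
width: 0.0876
gripper_force: 0.0
```

```bash
python3 - <<'E'
from h import *
s=arm.get_state();e=s['eef_pos'];y=s['ee_rot'][2];print(e,np.degrees(s['ee_rot']),s['force'])
d=np.array([.5292,-.1462])-e[:2];print('tool xy',1e3*(d@[np.cos(y),np.sin(y)]),1e3*(d@[np.sin(y),-np.cos(y)]))
E
```

```text
[ 0.52897486 -0.14555967  0.1605924 ] [ 1.79954821e+02  1.66602443e-02 -5.82962960e+01] [0.68070254 1.16710497 0.60573815]
tool xy 0.6630937526094435 0.14496176148365744
```

servo_tool(deltas=[[-1, 0.6, 0, 15, 0, 0, 0], [-1, 0, 0, 15, 0, 0, 0], [-1, 0, 0, 15, 0, 0, 0], [-1, 0, 0, 16, 0, 0, 0], [-1, 0, 0, 0, 0, 0, 0], [0, 0, 0, 0, 0, 0, 0], [1, 0, 0, 0, 0, 0, 0], [1, 0, 0, 0, 0, 0, 0], [1, 0, 0, 0, 0, 0, 0], [1, 0, 0, 0, 0, 0, 0], [1, 0, 0, 0, 0, 0, 0], [1, 0, 0, 0, 0, 0, 0], [1, 0, 0, 0, 0, 0, 0]], squeeze=35)

```text
t: 5.88
eef_pos: [0.5294, -0.1469, 0.0997]
ee_rot: [-3.142, -0.0, -1.018]
force: [-0.1, -0.0, -0.1]
width: 0.0401
gripper_force: 0.0
```

servo_tool(deltas=[[1, 0, 0, 0, 0, 0, 0], [1, 0, 0, 0, 0, 0, 0], [1, 0, 0, 0, 0, 0, 0], [1, 0, 0, 0, 0, 0, 0], [1, 0, 0, 0, 0, 0, 0], [1, 0, 0, 0, 0, 0, 0]])

```text
t: 6.38
eef_pos: [0.5295, -0.1468, 0.0995]
ee_rot: [3.142, -0.0, -1.018]
force: [0.8, 0.5, -0.3]
width: 0.022
gripper_force: 35.0
```

servo_tool(deltas=[[1, 0, 0, -10, 0, 0, 0], [1, 0, 0, -25, 0, 0, 0], [1, 0, 0, -25, 0, 0, 0], [1, 0, 0, -25, 0, 0, 0], [1, 0, 0, -25, 0, 0, 0], [1, -28.3, -15.6, 0, 0, 0, 0], [1, -28.3, -15.6, 0, 0, 0, 0], [1, -28.3, -15.6, 0, 0, 0, 0], [1, -28.3, -15.6, 0, 0, 0, 0], [1, -28.3, -15.6, 0, 0, 0, 0], [1, -28.3, -15.6, 0, 0, 0, 0], [1, -28.3, -15.6, 0, 0, 0, 0], [1, -28.3, -15.6, 0, 0, 0, 0], [1, -28.3, -15.6, 0, 0, 0, 0], [1, -28.3, -15.6, 0, 0, 0, 0], [1, -28.3, -15.6, 0, 0, 0, 0], [1, -28.3, -15.6, 0, 0, 0, 0], [1, 0, 0, 0, 0, 0, 0], [1, 0, 0, 0, 0, 0, 0]])

```text
t: 7.97
eef_pos: [0.5099, 0.2419, 0.2095]
ee_rot: [3.141, 0.0, -1.016]
force: [1.5, -0.3, -2.9]
width: 0.0219
gripper_force: 35.0
```

```bash
python3 - <<'E'
from h import *
import pickle
p=snap('wrist','w3.png');s=arm.get_state();print(s['eef_pos'],s['ee_rot'],s['force'],s['width'],p['position'],p['orientation'])
t=snap('top','t3.png');pickle.dump((p,t),open('w3.pkl','wb'))
find(p,'jig');find(p,'bracket_hole');find(t,'bracket_hole')
E
```

```text
[0.5098512  0.24079726 0.20942631] [ 3.14026987e+00 -6.61611409e-05 -1.01686969e+00] [-0.24573173 -1.38877052 -2.55869012] 0.022134730388577575 [0.55290312 0.17298973 0.36675599] [ 2.83762850e+00 -1.62441418e-03 -2.58630550e+00]
jig 0.64 [0.5469 0.1637 0.0775] [337.  82.]
bracket_hole 0.56 [0.5625 0.186  0.0793] [306.  96.]
bracket_hole 0.23 [0.5196 0.2323 0.223 ] [318. 244.]
bracket_hole 0.78 [0.5572 0.1843 0.0813] [195. 202.]
```

View pics/w3.png

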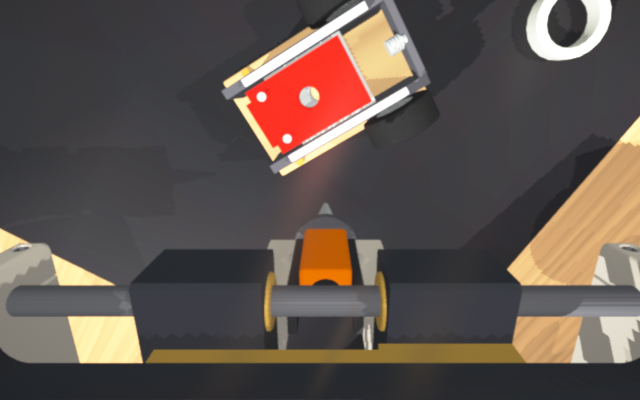

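The wrist view shows the red bracket with its hole at (310,97), and the held drift with its tip at (325,207). Now the fit for the hole and the axes.

```bash
python3 - <<'E'
from h import *
import pickle
P=pickle.load(open('w3.pkl','rb'))
for p,(cx,cy) in zip(P,[(310,97),(195,201)]):
    hsv=cv2.cvtColor(p['color'],cv2.COLOR_RGB2HSV)
    m=cv2.inRange(hsv,(0,150,80),(7,255,255))|cv2.inRange(hsv,(172,150,80),(180,255,255))
    m=m.copy(); win=np.zeros_like(m);cv2.circle(win,(cx,cy),95,255,-1);m&=win
    cs,h=cv2.findContours(m,cv2.RETR_CCOMP,cv2.CHAIN_APPROX_NONE)
    k=max(range(len(cs)),key=lambda i:cv2.contourArea(cs[i])*(h[0][i][3]<0))
    w=np.array([ray(p,q,.083)[:2]*1000 for q in cs[k][:,0]+.0]).astype(np.float32)
    r=cv2.minAreaRect(w);print('plate',r)
    for i in range(len(cs)):
        if h[0][i][3]==k and cv2.contourArea(cs[i])>8:
            w=np.array([ray(p,q,.083)[:2]*1000 for q in cs[i][:,0]+.0]).astype(np.float32)
            print('hole',cv2.minEnclosingCircle(w),w.mean(0), cv2.boundingRect(cs[i]))
p=P[0]; e=np.array([.5099,.2408,.2094]); print('tip px pred',pix(p,e-[0,0,.0805]),'collar',pix(p,e-[0,0,.0165]))
c=p['color'][180:260,280:370,::-1]; j=P[0]['color'][0:180,210:440,::-1]
cv2.imwrite('pics/c3.png',np.hstack([cv2.resize(c,(450,400),interpolation=0),cv2.resize(j,(346,400))[:,:346]]))
E
```

```text
plate ((561.1988525390625, 187.42381286621094), (87.52072143554688, 56.70772933959961), 62.02022933959961)
hole ((558.4515991210938, 222.75637817382812), 4.8468708992004395) [558.4255  222.67604] (281, 133, 12, 12)
hole ((592.1329345703125, 204.69329833984375), 4.842458248138428) [592.04047 204.64694] (255, 90, 13, 13)
hole ((559.9286499023438, 185.13165283203125), 8.92072868347168) [559.9245  184.96028] (298, 85, 23, 24)
plate ((561.109375, 188.1566925048828), (90.42845153808594, 56.20006561279297), 61.132972717285156)
hole ((558.4822387695312, 224.10044860839844), 6.311230659484863) [558.69434 223.94672] (170, 197, 7, 7)
hole ((559.7908325195312, 185.4381866455078), 9.774772644042969) [559.5776 185.5196] (189, 195, 11, 11)
hole ((592.114501953125, 205.87368774414062), 6.564825057983398) [592.22485 205.90614] (181, 179, 8, 7)
tip px pred [325.5689425  203.67638645] collar [325.93769632 240.88048922]
```

View pics/c3.png

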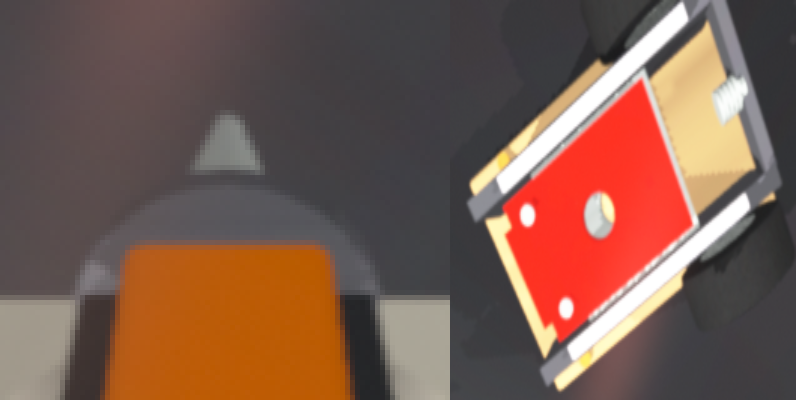

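Wrist and top views agree: the hole is at (0.5598, 0.1852) and jig +y points at 61.9°. The drift hangs straight. Moving over the hole and lowering the tip to just above the mouth.

servo_tool(deltas=[[1, 24.5, -4.4, 0, 0, 0, 0], [1, 24.5, -4.4, 0, 0, 0, 0], [1, 24.5, -4.4, 0, 0, 0, 0], [1, 0, 0, 20, 0, 0, 0], [1, 0, 0, 18, 0, 0, 0], [1, 0, 0, 0, 0, 0, 0], [1, 0, 0, 0, 0, 0, 0], [1, 0, 0, 0, 0, 0, 0]])

```text
t: 8.88
eef_pos: [0.5609, 0.1847, 0.1727]
ee_rot: [-3.14, -0.0, -1.018]
force: [0.2, 0.2, -2.4]
width: 0.0217
gripper_force: 35.0
```

```bash
cat >> h.py <<'E'
U=np.array([np.cos(np.radians(61.9)),np.sin(np.radians(61.9))]);V=np.array([U[1],-U[0]])
H0=np.array([.5598,.1852])
def st():
    s=arm.get_state();e=s['eef_pos'];d=(e[:2]-H0)*1e3
    y=s['ee_rot'][2];f=s['force']
    print('t',s['t'],'jig y %.2f x %.2f tipz %.2f'%(d@U,d@V,1e3*(e[2]-.0805)),'F y %.1f x %.1f z %.1f'%(f[:2]@U,f[:2]@V,f[2]),'rot',np.degrees(s['ee_rot']).round(2),'M',s['moment'].round(2),'w',round(s['width'],4))
E
python3 - <<'E'
from h import *
st()
p=snap('wrist');st();snap('scene','s4.png')
h=cv2.imread('pics/s4.png');cv2.imwrite('pics/c4.png',cv2.resize(h[110:210,350:480],(780,600),interpolation=3))
E
```

```text
t 8.8833 jig y 0.11 x 1.20 tipz 92.22 F y 0.3 x 0.1 z -2.4 rot [-1.7994e+02 -3.0000e-02 -5.8340e+01] M [ 0.12 -0.07 -0.04] w 0.0217
t 8.9333 jig y 0.47 x 1.14 tipz 92.52 F y 0.6 x 0.2 z -2.4 rot [-1.7989e+02 -2.0000e-02 -5.8330e+01] M [ 0.1  -0.05 -0.04] w 0.0218
```

View pics/c4.png

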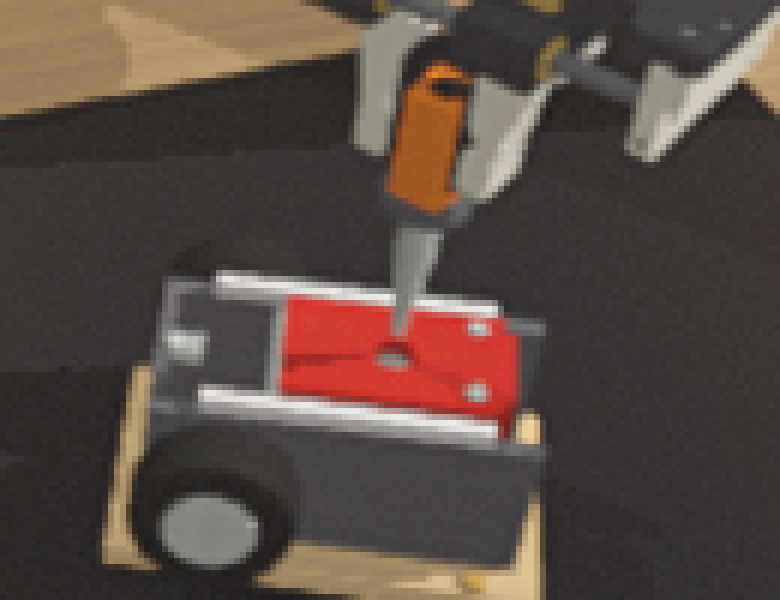

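The tip hangs right above the bracket's hole. I correct 1 mm sideways and enter.

servo_tool(deltas=[[1, -0.9, 0.6, 4, 0, 0, 0], [1, 0, 0, 4, 0, 0, 0], [1, 0, 0, 2, 0, 0, 0], [1, 0, 0, 2, 0, 0, 0], [1, 0, 0, 2, 0, 0, 0], [1, 0, 0, 1, 0, 0, 0], [1, 0, 0, 0, 0, 0, 0], [1, 0, 0, 0, 0, 0, 0]])

```text
t: 9.65
eef_pos: [0.5594, 0.1853, 0.1565]
ee_rot: [3.141, -0.0, -1.018]
force: [0.2, -1.3, -2.9]
width: 0.0219
gripper_force: 35.0
```

```bash
python3 -c "
from h import *
st();snap('wrist');st()"
```

```text
t 9.65 jig y -0.08 x -0.41 tipz 76.01 F y -1.0 x 0.7 z -2.9 rot [179.99  -0.   -58.34] M [ 0.08 -0.03 -0.04] w 0.0219
t 9.7 jig y -0.02 x -0.40 tipz 76.10 F y -0.2 x 0.1 z -2.9 rot [-180.     -0.    -58.34] M [0.11 0.01 0.  ] w 0.0218
```

servo_tool(deltas=[[1, 0, 0, 0.5, 0, 0, 0], [1, 0, 0, 0.5, 0, 0, 0], [1, 0, 0, 0.5, 0, 0, 0], [1, 0, 0, 0.5, 0, 0, 0], [1, 0, 0, 0.5, 0, 0, 0], [1, 0, 0, 0.5, 0, 0, 0], [1, 0, 0, 0, 0, 0, 0]])

```text
t: 10.28
eef_pos: [0.5595, 0.1854, 0.1541]
ee_rot: [-3.141, -0.0, -1.018]
force: [-1.0, 0.1, 2.7]
width: 0.0219
gripper_force: 35.0
```

```bash
python3 -c "
from h import *
st();snap('wrist');st()"
```

```text
t 10.2833 jig y 0.04 x -0.31 tipz 73.58 F y -0.4 x -0.9 z 2.7 rot [-1.7997e+02 -1.0000e-02 -5.8320e+01] M [-0.12  0.56 -0.01] w 0.0219
t 10.3333 jig y 0.02 x -0.33 tipz 73.56 F y -1.2 x -0.9 z 1.5 rot [-1.7997e+02 -1.0000e-02 -5.8330e+01] M [-0.11  0.51 -0.02] w 0.0217
```

Cross-member felt at about 73.8 mm, and the arm gives roughly 1 mm per 10 N. I ease the press and slide along jig -y.

servo_tool(deltas=[[1, 0, 0, -0.2, 0, 0, 0], [1, 0.75, 1.3, 0, 0, 0, 0], [1, 0.75, 1.3, 0, 0, 0, 0], [1, 0.75, 1.3, 0, 0, 0, 0], [1, 0, 0, 0, 0, 0, 0]])

```text
t: 10.75
eef_pos: [0.5567, 0.181, 0.1533]
ee_rot: [3.141, 0.0, -1.019]
force: [0.0, 1.2, -2.1]
width: 0.0215
gripper_force: 35.0
```

```bash
python3 -c "
from h import *
st();snap('wrist');st()"
```

```text
t 10.75 jig y -5.15 x -0.71 tipz 72.79 F y 1.1 x -0.5 z -2.1 rot [ 1.7995e+02  1.0000e-02 -5.8360e+01] M [ 0.27 -0.1  -0.03] w 0.0215
t 10.8 jig y -5.08 x -0.71 tipz 72.80 F y 0.3 x 0.0 z -2.9 rot [ 1.7995e+02  1.0000e-02 -5.8350e+01] M [ 0.24 -0.05 -0.02] w 0.0222
```

The tip is free at 72.8 mm, so it has dropped into the hidden hole. Moving a bit farther, then lowering to confirm.

servo_tool(deltas=[[1, 0.8, 1.0, 0, 0, 0, 0], [1, 0.8, 1.0, 0, 0, 0, 0], [1, 0, 0, 0.7, 0, 0, 0], [1, 0, 0, 0.7, 0, 0, 0], [1, 0, 0, 0.7, 0, 0, 0], [1, 0, 0, 0.7, 0, 0, 0], [1, 0, 0, 0, 0, 0, 0]])

```text
t: 11.38
eef_pos: [0.5564, 0.179, 0.1508]
ee_rot: [-3.142, -0.0, -1.018]
force: [0.8, 0.7, -3.1]
width: 0.022
gripper_force: 35.0
```

```bash
python3 -c "
from h import *
st();snap('wrist');st()"
```

```text
t 11.3833 jig y -7.05 x -0.08 tipz 70.32 F y 1.0 x 0.4 z -3.1 rot [-180.     -0.    -58.34] M [ 0.43 -0.35  0.  ] w 0.022
t 11.4333 jig y -7.06 x -0.10 tipz 70.36 F y 0.7 x -0.1 z -1.7 rot [180.    -0.   -58.34] M [ 0.41 -0.26 -0.05] w 0.0218
```

servo_tool(deltas=[[1, 0, 0, 0.8, 0, 0, 0], [1, 0, 0, 0.8, 0, 0, 0], [1, 0, 0, 0.8, 0, 0, 0], [1, 0, 0, 0.8, 0, 0, 0], [1, 0, 0, 0.8, 0, 0, 0], [1, 0.5, 0.87, 0, 0, 0, 0], [1, 0.5, 0.87, 0, 0, 0, 0], [1, 0, 0, 0, 0, 0, 0]])

```text
t: 12.1
eef_pos: [0.5553, 0.177, 0.1469]
ee_rot: [3.141, 0.0, -1.018]
force: [0.5, 0.5, -2.4]
width: 0.022
gripper_force: 35.0
```

```bash
python3 -c "
from h import *
st();snap('wrist');st()"
```

```text
t 12.1 jig y -9.32 x -0.15 tipz 66.40 F y 0.7 x 0.2 z -2.4 rot [179.99   0.   -58.34] M [ 0.45 -0.35 -0.02] w 0.022
t 12.15 jig y -9.32 x -0.16 tipz 66.39 F y 0.3 x 0.3 z -2.6 rot [179.99   0.   -58.34] M [ 0.39 -0.34  0.03] w 0.0222
```

servo_tool(deltas=[[1, 0.5, 0.87, 0, 0, 0, 0], [1, 0.5, 0.87, 0, 0, 0, 0], [1, 0, 0, 0, 0, 0, 0]])

```text
t: 12.4
eef_pos: [0.5543, 0.1753, 0.1469]
ee_rot: [3.142, 0.0, -1.018]
force: [-0.1, 1.5, -3.2]
width: 0.022
gripper_force: 35.0
```

```bash
python3 -c "
from h import *
st();snap('wrist');st()"
```

```text
t 12.4 jig y -11.30 x -0.17 tipz 66.45 F y 1.3 x -0.8 z -3.2 rot [180.     0.   -58.34] M [ 0.53 -0.35 -0.05] w 0.022
t 12.45 jig y -11.27 x -0.13 tipz 66.45 F y 0.4 x -0.0 z -3.0 rot [179.99   0.   -58.34] M [ 0.49 -0.37  0.06] w 0.0215
```

servo_tool(deltas=[[1, 0.5, 0.87, 0, 0, 0, 0], [1, 0.25, 0.43, 0, 0, 0, 0], [1, 0, 0, 0, 0, 0, 0]])

```text
t: 12.7
eef_pos: [0.5537, 0.1741, 0.147]
ee_rot: [-3.142, 0.0, -1.018]
force: [0.1, 0.6, -3.4]
width: 0.0216
gripper_force: 35.0
```

```bash
python3 -c "
from h import *
st();snap('wrist');st()"
```

```text
t 12.7 jig y -12.71 x -0.16 tipz 66.46 F y 0.6 x -0.2 z -3.4 rot [-180.      0.    -58.34] M [ 0.61 -0.45  0.02] w 0.0216
t 12.75 jig y -12.68 x -0.15 tipz 66.48 F y 1.2 x 0.2 z -4.5 rot [-180.      0.    -58.34] M [ 0.61 -0.43 -0.03] w 0.0218
```

servo_tool(deltas=[[1, 0.5, 0.87, 0, 0, 0, 0], [1, 0.25, 0.43, 0, 0, 0, 0], [1, 0, 0, 0, 0, 0, 0]])

```text
t: 13.0
eef_pos: [0.553, 0.1728, 0.147]
ee_rot: [-3.141, 0.0, -1.018]
force: [0.4, 1.0, -2.6]
width: 0.0216
gripper_force: 35.0
```

```bash
python3 -c "
from h import *
st();snap('wrist');st()"
```

```text
t 13.0 jig y -14.18 x -0.13 tipz 66.52 F y 1.1 x -0.1 z -2.6 rot [-179.99    0.    -58.34] M [ 0.68 -0.46  0.01] w 0.0216
t 13.05 jig y -14.19 x -0.16 tipz 66.48 F y 1.9 x 0.6 z -2.8 rot [-180.      0.    -58.34] M [ 0.69 -0.48  0.01] w 0.0215
```

servo_tool(deltas=[[1, 0.5, 0.87, 0, 0, 0, 0], [1, 0.25, 0.43, 0, 0, 0, 0], [1, 0, 0, 0, 0, 0, 0]])

```text
t: 13.3
eef_pos: [0.5523, 0.1715, 0.147]
ee_rot: [-3.141, 0.0, -1.018]
force: [0.8, 1.2, -3.7]
width: 0.0219
gripper_force: 35.0
```

```bash
python3 -c "
from h import *
st();snap('wrist');st()"
```

```text
t 13.3 jig y -15.63 x -0.14 tipz 66.51 F y 1.4 x 0.1 z -3.7 rot [-179.99    0.    -58.34] M [ 0.81 -0.48 -0.06] w 0.0219
t 13.35 jig y -15.62 x -0.15 tipz 66.51 F y 2.4 x 0.2 z -3.5 rot [-179.99    0.    -58.34] M [ 0.84 -0.52  0.01] w 0.0214
```

servo_tool(deltas=[[1, 0.5, 0.87, 0, 0, 0, 0], [1, 0, 0, 0, 0, 0, 0], [1, 0, 0, 0, 0, 0, 0]])

```text
t: 13.6
eef_pos: [0.5521, 0.171, 0.1471]
ee_rot: [-3.141, 0.0, -1.018]
force: [1.8, 5.0, -3.7]
width: 0.0215
gripper_force: 35.0
```

```bash
python3 -c "
from h import *
st();snap('wrist');st()"
```

```text
t 13.6 jig y -16.11 x -0.08 tipz 66.58 F y 5.3 x -0.8 z -3.7 rot [-1.7994e+02  1.0000e-02 -5.8330e+01] M [ 1.75 -0.87 -0.  ] w 0.0215
t 13.65 jig y -16.12 x -0.07 tipz 66.59 F y 3.8 x -0.6 z -4.0 rot [-1.7994e+02  1.0000e-02 -5.8330e+01] M [ 1.8  -0.97  0.03] w 0.0218
```

Far edge felt at about -15.9 mm. That puts the hidden hole's centre at roughly -10.9 mm, which fits the entry edge. Centring and lowering.

servo_tool(deltas=[[1, -1, -1.7, 0, 0, 0, 0], [1, -1, -1.7, 0, 0, 0, 0], [1, -1, -1.7, 0, 0, 0, 0], [1, 0, 0, 1, 0, 0, 0], [1, 0, 0, 2, 0, 0, 0], [1, 0, 0, 2, 0, 0, 0], [1, 0, 0, 2, 0, 0, 0], [1, 0, 0, 2, 0, 0, 0], [1, 0, 0, 1, 0, 0, 0], [1, 0, 0, 0, 0, 0, 0], [1, 0, 0, 0, 0, 0, 0]])

```text
t: 14.57
eef_pos: [0.5547, 0.1759, 0.1369]
ee_rot: [-3.142, 0.0, -1.018]
force: [1.6, 1.3, -3.4]
width: 0.0221
gripper_force: 35.0
```

```bash
python3 -c "
from h import *
st();snap('wrist');st()"
```

```text
t 14.5667 jig y -10.65 x -0.14 tipz 56.38 F y 1.9 x 0.8 z -3.4 rot [-180.      0.    -58.34] M [ 0.6  -0.52  0.  ] w 0.0221
t 14.6167 jig y -10.65 x -0.16 tipz 56.42 F y 2.0 x -0.1 z -3.3 rot [-180.      0.    -58.34] M [ 0.57 -0.51  0.04] w 0.0219
```

servo_tool(deltas=[[1, 0, 0, 1.5, 0, 0, 0], [1, 0, 0, 1.5, 0, 0, 0], [1, 0, 0, 1.5, 0, 0, 0], [1, 0, 0, 1.5, 0, 0, 0], [1, 0, 0, 1, 0, 0, 0], [1, 0, 0, 1, 0, 0, 0], [1, 0, 0, 0, 0, 0, 0], [1, 0, 0, 0, 0, 0, 0]])

```text
t: 15.28
eef_pos: [0.5546, 0.1758, 0.1288]
ee_rot: [3.141, -0.0, -1.018]
force: [2.0, 1.6, -3.2]
width: 0.0221
gripper_force: 35.0
```

```bash
python3 -c "
from h import *
st();snap('wrist');st()"
```

```text
t 15.2833 jig y -10.76 x -0.15 tipz 48.32 F y 2.4 x 1.0 z -3.2 rot [179.99  -0.   -58.34] M [ 0.55 -0.75 -0.01] w 0.0221
t 15.3333 jig y -10.80 x -0.18 tipz 48.32 F y 0.9 x 0.9 z -2.9 rot [179.99  -0.   -58.34] M [ 0.55 -0.77  0.02] w 0.0218
```

servo_tool(deltas=[[1, 0.4, -0.3, 0, 0, 0, 0], [1, 0, 0, 1, 0, 0, 0], [1, 0, 0, 1, 0, 0, 0], [1, 0, 0, 1, 0, 0, 0], [1, 0, 0, 1, 0, 0, 0], [1, 0, 0, 0.5, 0, 0, 0], [1, 0, 0, 0.5, 0, 0, 0], [1, 0, 0, 0, 0, 0, 0]])

```text
t: 16.0
eef_pos: [0.5551, 0.1756, 0.1239]
ee_rot: [3.142, -0.0, -1.018]
force: [0.8, 2.3, -2.5]
width: 0.022
gripper_force: 35.0
```

```bash
python3 -c "
from h import *
st();snap('wrist');st()"
```

```text
t 16.0 jig y -10.66 x 0.33 tipz 43.37 F y 2.4 x -0.3 z -2.5 rot [180.    -0.   -58.33] M [ 0.64 -0.5   0.  ] w 0.022
t 16.05 jig y -10.64 x 0.30 tipz 43.40 F y 1.7 x 0.3 z -2.7 rot [180.     0.   -58.34] M [ 0.66 -0.49 -0.01] w 0.0221
```

servo_tool(deltas=[[1, 0, 0, 1, 0, 0, 0], [1, 0, 0, 1, 0, 0, 0], [1, 0, 0, 1, 0, 0, 0], [1, 0, 0, 1, 0, 0, 0], [1, 0, 0, 1, 0, 0, 0], [1, 0, 0, 0, 0, 0, 0], [1, 0, 0, 0, 0, 0, 0]])

```text
t: 16.63
eef_pos: [0.5549, 0.1755, 0.1187]
ee_rot: [3.141, -0.0, -1.018]
force: [1.2, 1.4, -3.9]
width: 0.022
gripper_force: 35.0
```

```bash
python3 -c "
from h import *
st();snap('wrist');st()"
```

```text
t 16.6333 jig y -10.81 x 0.26 tipz 38.20 F y 1.8 x 0.4 z -3.9 rot [179.97  -0.   -58.34] M [ 0.61 -0.63 -0.01] w 0.022
t 16.6833 jig y -10.80 x 0.28 tipz 38.25 F y 2.3 x 0.5 z -4.8 rot [179.98   0.   -58.34] M [ 0.62 -0.72  0.06] w 0.0217
```

servo_tool(deltas=[[1, 0, 0, 1, 0, 0, 0], [1, 0, 0, 1, 0, 0, 0], [1, 0, 0, 1, 0, 0, 0], [1, 0, 0, 0.5, 0, 0, 0], [1, 0, 0, 0, 0, 0, 0]])

```text
t: 17.1
eef_pos: [0.555, 0.1756, 0.1153]
ee_rot: [3.141, -0.0, -1.018]
force: [1.2, 1.2, -2.4]
width: 0.0216
gripper_force: 35.0
```

```bash
python3 -c "
from h import *
st();snap('wrist');st()"
```

```text
t 17.1 jig y -10.73 x 0.27 tipz 34.81 F y 1.6 x 0.5 z -2.4 rot [179.99  -0.   -58.34] M [ 0.52 -0.45  0.04] w 0.0216
t 17.15 jig y -10.74 x 0.27 tipz 34.83 F y 1.4 x 1.0 z -3.0 rot [179.99   0.   -58.34] M [ 0.56 -0.59 -0.05] w 0.0219
```

servo_tool(deltas=[[1, 0, 0, 0.7, 0, 0, 0], [1, 0, 0, 0.7, 0, 0, 0], [1, 0, 0, 0.7, 0, 0, 0], [1, 0, 0, 0.7, 0, 0, 0], [1, 0, 0, 0.7, 0, 0, 0], [1, 0, 0, 0, 0, 0, 0]])

```text
t: 17.65
eef_pos: [0.5551, 0.1757, 0.1118]
ee_rot: [3.142, 0.0, -1.018]
force: [0.5, 2.1, -3.2]
width: 0.0218
gripper_force: 35.0
```

```bash
python3 -c "
from h import *
st();snap('wrist');st()"
```

```text
t 17.65 jig y -10.64 x 0.30 tipz 31.30 F y 2.1 x -0.5 z -3.2 rot [180.     0.   -58.34] M [ 0.61 -0.49 -0.03] w 0.0218
t 17.7 jig y -10.66 x 0.28 tipz 31.33 F y 2.1 x 0.9 z -3.2 rot [180.     0.   -58.34] M [ 0.62 -0.51 -0.04] w 0.0217
```

The shank is through both holes with low force. Continuing down.

servo_tool(deltas=[[1, 0, 0, 1, 0, 0, 0], [1, 0, 0, 1, 0, 0, 0], [1, 0, 0, 1, 0, 0, 0], [1, 0, 0, 1, 0, 0, 0], [1, 0, 0, 1, 0, 0, 0], [1, 0, 0, 0, 0, 0, 0]])

```text
t: 18.2
eef_pos: [0.5551, 0.1757, 0.1068]
ee_rot: [-3.141, 0.0, -1.018]
force: [1.4, 2.0, -3.7]
width: 0.022
gripper_force: 35.0
```

```bash
python3 -c "
from h import *
st();snap('wrist');st()"
```

```text
t 18.2 jig y -10.56 x 0.35 tipz 26.29 F y 2.4 x 0.3 z -3.7 rot [-179.99    0.    -58.34] M [ 0.75 -0.64  0.  ] w 0.022
t 18.25 jig y -10.56 x 0.34 tipz 26.30 F y 2.1 x 0.3 z -3.8 rot [-179.99    0.    -58.34] M [ 0.84 -0.77 -0.04] w 0.0219
```

servo_tool(deltas=[[1, 0, 0, 1, 0, 0, 0], [1, 0, 0, 1, 0, 0, 0], [1, 0, 0, 1, 0, 0, 0], [1, 0, 0, 1, 0, 0, 0], [1, 0, 0, 1, 0, 0, 0], [1, 0, 0, 0.8, 0, 0, 0], [1, 0, 0, 0, 0, 0, 0]])

```text
t: 18.83
eef_pos: [0.5551, 0.1757, 0.101]
ee_rot: [-3.141, 0.0, -1.018]
force: [1.8, 3.9, -2.8]
width: 0.0218
gripper_force: 35.0
```

```bash
python3 -c "
from h import *
st();snap('wrist');st()"
```

```text
t 18.8333 jig y -10.55 x 0.35 tipz 20.52 F y 4.3 x -0.2 z -2.8 rot [-179.99    0.    -58.34] M [ 0.93 -0.82  0.01] w 0.0218
t 18.8833 jig y -10.54 x 0.34 tipz 20.53 F y 2.8 x 0.2 z -3.6 rot [-179.99    0.    -58.34] M [ 0.96 -0.84 -0.03] w 0.0221
```

servo_tool(deltas=[[1, 0, 0, 0.4, 0, 0, 0], [1, 0, 0, 0.4, 0, 0, 0], [1, 0, 0, 0.4, 0, 0, 0], [1, 0, 0, 0.4, 0, 0, 0], [1, 0, 0, 0.2, 0, 0, 0], [1, 0, 0, 0, 0, 0, 0]])

```text
t: 19.38
eef_pos: [0.5552, 0.1757, 0.0995]
ee_rot: [-3.141, -0.0, -1.018]
force: [0.8, 3.1, -0.4]
width: 0.0217
gripper_force: 35.0
```

```bash
python3 -c "
from h import *
st();snap('wrist');st()"
```

```text
t 19.3833 jig y -10.54 x 0.38 tipz 19.02 F y 3.1 x -0.8 z -0.4 rot [-179.98   -0.    -58.33] M [ 1.06 -0.42 -0.06] w 0.0217
t 19.4333 jig y -10.55 x 0.35 tipz 19.00 F y 2.5 x 0.7 z -0.5 rot [-179.98   -0.    -58.33] M [ 1.02 -0.45  0.03] w 0.0218
```

Contact: z force is rising at tip height 19.0 mm, which is exactly home. One slight press, then open.

servo_tool(deltas=[[1, 0, 0, 0.3, 0, 0, 0], [1, 0, 0, 0, 0, 0, 0], [1, 0, 0, 0, 0, 0, 0]])

```text
t: 19.68
eef_pos: [0.5552, 0.1757, 0.0995]
ee_rot: [-3.141, -0.0, -1.018]
force: [0.5, 3.0, 4.5]
width: 0.0218
gripper_force: 35.0
```

```bash
python3 -c "
from h import *
st();snap('wrist');st()"
```

```text
t 19.6833 jig y -10.50 x 0.40 tipz 18.96 F y 2.9 x -0.9 z 4.5 rot [-179.97   -0.    -58.33] M [ 1.01  0.14 -0.03] w 0.0218
t 19.7333 jig y -10.54 x 0.38 tipz 18.95 F y 2.4 x -0.6 z 4.8 rot [-179.98   -0.    -58.33] M [ 1.01  0.2  -0.01] w 0.0216
```

servo_tool(deltas=[[1, 0, 0, -0.4, 0, 0, 0], [1, 0, 0, 0, 0, 0, 0], [-0.3, 0, 0, 0, 0, 0, 0], [-0.3, 0, 0, 0, 0, 0, 0], [-0.3, 0, 0, 0, 0, 0, 0], [-0.3, 0, 0, 0, 0, 0, 0], [-0.3, 0, 0, 0, 0, 0, 0], [-0.3, 0, 0, 0, 0, 0, 0], [-0.3, 0, 0, 0, 0, 0, 0], [-0.3, 0, 0, 0, 0, 0, 0]])

```text
t: 20.57
eef_pos: [0.555, 0.1756, 0.0994]
ee_rot: [3.141, -0.0, -1.018]
force: [-0.4, 0.1, -0.2]
width: 0.0566
gripper_force: 0.0
```

```bash
python3 -c "
from h import *
st()"
```

```text
t 20.5667 jig y -10.72 x 0.30 tipz 18.92 F y -0.1 x -0.4 z -0.2 rot [179.99  -0.   -58.34] M [-0.    0.01  0.02] w 0.0566
```

servo_tool(deltas=[[-0.3, 0, 0, -10, 0, 0, 0], [-0.3, 0, 0, -25, 0, 0, 0], [-0.3, 0, 0, -25, 0, 0, 0], [-0.3, 0, 0, -30, 0, 0, 0], [-0.3, 0, 0, -30, 0, 0, 0], [-0.3, -30, 0, 0, 0, 0, 0], [-0.3, -30, 0, 0, 0, 0, 0], [-0.3, 0, 0, 0, 0, 0, 0], [-0.3, 0, 0, 0, 0, 0, 0], [-0.3, 0, 0, 0, 0, 0, 0]])

```text
t: 21.4
eef_pos: [0.5235, 0.2268, 0.2201]
ee_rot: [-3.141, -0.0, -1.017]
force: [-0.4, -0.8, -0.9]
width: 0.057
gripper_force: 0.0
```

```bash
python3 - <<'E'
from h import *
p=snap('wrist','w5.png');s=snap('scene','s5.png');st()
a=cv2.imread('pics/w5.png');b=cv2.imread('pics/s5.png')
cv2.imwrite('pics/c5.png',np.hstack([cv2.resize(b[90:210,340:480],(420,360)),cv2.resize(a[0:240,200:440],(360,360))]))
E
```

```text
t 21.5 jig y 19.20 x -51.08 tipz 139.12 F y -1.1 x -0.4 z -0.3 rot [ 1.7999e+02 -1.0000e-02 -5.8360e+01] M [ 0.03 -0.05 -0.03] w 0.0573
```

View pics/c5.png

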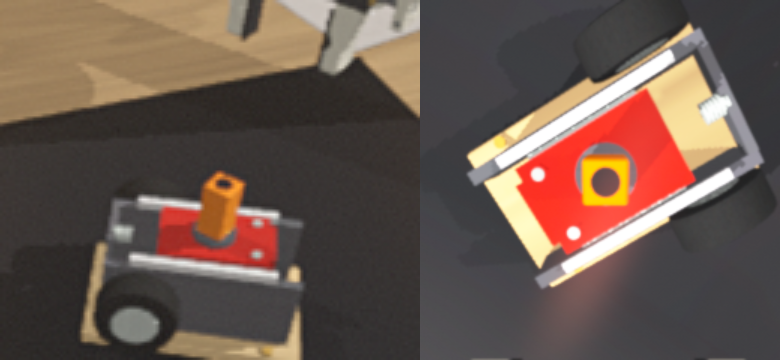

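The drift stands upright with its collar seated on the red bracket, and the gripper is clear.

```bash
python3 -c "
from h import *
print(arm.job_done())"
```

```text
the job is handed in; nothing more can be done
None
```

The drift stands upright through both holes with its collar seated on the red bracket and the gripper clear; I handed the job in at about 21.5 s of the 64 s, and the station gave no verdict.

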